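# Start the drum's retaining nut on its stud

### The job

Start the orange hex nut with the white line on the stud of the blue drum. Rest it upright on the stud's brass thread lands with its white line turned about a sixth of a turn (one flat) clockwise, seen from above, from the drum's white line, then back it off anticlockwise until it drops in, and let go of it sitting flat and fully home on the collar. Do not turn it clockwise to get it in, and leave the black nut alone.

Things in the scene. Friction and masses are not known exactly. Their poses are not given: they have to be found in the camera images.
- hub_nut: The nut to use: orange plastic hex nut, 58 mm across flats, 34 mm tall, about 80 g, lying flat. Origin: centre of its underside, z up along the bore. Flats face its x axis and every 60 degrees from it. Bore 49 across; in its lowest 8 mm two inward ledges (inner radius 14, 44 degrees wide, on its +y and -y sides) leave gaps on +x and -x. Half a turn makes no difference.
- nut_line (a point): White mark on the orange nut's top rim, 27 mm along its +x axis, 34 up (its twin is at -x). With this line 40 to 90 degrees from the drum's line the nut's ledges rest on the lands (nut's underside at z = 92 on the drum); within about 30 degrees, either way round, they pass beside the lands and the nut drops 12 mm by its own weight, when not held up, onto the collar (underside at z = 80).
- drum: Blue and grey closed drum, 156 mm in diameter (all sizes in mm), on a steel foot fixed to the table. Origin: centre of the foot's underside, z up. Top at z = 70, with a white line along its x axis on both sides. In the middle a dark collar, radius 27, top z = 80, and a stud: core radius 8.5, a cone from z = 106 to the tip at 128. Two brass thread lands on +x and -x, radius 19.5, z = 80 to 92, each 72 degrees wide.
- lock_nut: Bystander, leave it alone: black plastic hex nut of the same outer size (58 mm across flats, 34 mm tall), plain round bore, no white line. Origin: centre of its underside. A smaller steel flange nut lies nearby too.
Not all that is in view belongs to the job. There is more than one size of the hub_nut; the job needs the smallest.

How it is judged:
On the way, in this order (a step that is already met when the one before it is completed fails the run):
1. the orange nut rests upright on the stud's thread lands (underside at z = 92, within 4 mm, touching), within 8 mm of the stud's axis, its white line about 26 to 85 degrees clockwise from the drum's (z of hub_nut in the frame of drum between 0.088 and 0.096 m and horizontal distance between hub_nut and drum below 0.008 m and angle between hub_nut's own z axis and vertical below 0.26 rad and contact force between hub_nut and drum above 0.1 N and ((x of nut_line in the frame of drum above 0.002 m and y of nut_line in the frame of drum below -0.012 m) or (x of nut_line in the frame of drum below -0.002 m and y of nut_line in the frame of drum above 0.012 m))), for 0.1 s.
2. the nut has dropped in between the lands (z of hub_nut in the frame of drum below 0.084 m and horizontal distance between hub_nut and drum below 0.008 m), for 0.1 s.
At the end, for the whole second after the job is handed in: the orange nut sits on the stud, dropped in and flat on the collar (underside at z = 80, within 3 mm; tilt under 7 degrees; within 8 mm of the axis), at rest and released (z of hub_nut in the frame of drum between 0.077 and 0.083 m and horizontal distance between hub_nut and drum below 0.008 m and angle between hub_nut's own z axis and vertical below 0.12 rad and linear speed of hub_nut below 0.02 m/s); the robot touches nothing.
It fails at once if the nut is down on the stud's lands with its white line on the wrong side, about 45 to 75 degrees anticlockwise from the drum's (it came the clockwise way, or was backed off far past the drop) (z of hub_nut in the frame of drum between 0.078 and 0.096 m and horizontal distance between hub_nut and drum below 0.008 m and ((x of nut_line in the frame of drum above 0.007 m and y of nut_line in the frame of drum above 0.019 m) or (x of nut_line in the frame of drum below -0.007 m and y of nut_line in the frame of drum below -0.019 m))).
It fails at once if the black nut is shifted by more than 30 mm (distance of lock_nut from where it was at the start of the episode above 0.03 m).
It also fails if it takes over 38 s, if anything falls off the work surface, if the arm or the gripper's body presses on something with over 40 N, if the wrist force passes 120 N, or if a joint passes its speed limit or range.

### The arm

A 6-joint arm with a two-finger parallel gripper is mounted at the origin on the work surface. World frame = base frame: x ahead of the robot, y to its left, z up, the work surface at z = 0. Lengths are in m, angles in rad, forces in N, time in s.
With the tool pointing down it reaches from about 0.375 to 0.9 m from the base axis. Payload 3.1 kg.
Tool frame: the origin (TCP) lies midway between the tips of the shut fingers; the grasp point (between the pads) lies 19 mm behind it (pinch_z is the distance from the TCP to the grasp point, in m); z points along the fingers, y is the line along which they close (so a half turn about z gives the same grasp; the last joint's range is limited). The gripper opens to 85 mm and grips with 20 to 120 N. Pads are 22 mm wide; open, the fingers measure 114 mm over their backs; the gripper's body (76 mm by 85 mm) begins 54 mm behind the grasp point. The pads swing forward as they close: fully open they stand 13 mm farther back than shut.
Start: joints at [-1.298, 0.527, 1.433, -0, 1.181, -0.178], TCP at [0.272, -0.563, 0.231] pointing down, gripper open.
Joint ranges: [-3.08, 3.08], [-0.75, 2.2], [0.22, 2.44], [-1.43, 4.57], [0, 2.65], [-2.85, 2.85]. Speed limits (rad/s): [2.79, 2.79, 3.14, 3.14, 3.14, 3.14].

### API

Orientations are given as a unit quaternion [x, y, z, w].
In Python, from station import sense, snapshot, camera_params, sign_off, pinch_z gives the robot as it stands. The module is installed in compiled form; this text tells all that it offers.
- The arm moves only by the shell command python3 -m handwheel 'ROWS' [FORCE]. ROWS is JSON, a list that holds one entry, the list of rows, each a list of 7 numbers: the turn, a rotation vector about the tool's x, y, z in degrees, then the shift along the tool's x, y, z in m, then the opening, from 0 (shut) to 1 (fully open). A call has 1 to 20 rows; each row shifts and turns the commanded pose from where the row before left it, along the tool's axes as they then stand; what a row does not reach is not made up. A row lasts 1/8 s, in which the tool goes at most 62.5 mm and 10.7 degrees, less where a joint would pass 70% of its speed; a pose out of reach is approached as far as the arm can. A call with a gripper value outside its range is refused whole. The fingers move at their own pace and stop on an object; FORCE is the grip in N (left out, the last holds). Time passes only in rows, so rows that do not move let the fingers close. It gives the time, the measured TCP pose, the force, the opening and the grip force at its end, in the units of the state.
- sense(): the state, without advancing time (a new reading comes with each control period).
- snapshot(name): name is "scene" or "side" or "wrist"; returns the picture (400x640x3 uint8, red, green, blue); there is no depth.
- camera_params(name): a dict with "fx", "fy", "cx", "cy" (pixels), "world_to_cam" (4x4, takes a point from world to camera coordinates); the wrist camera has in their place "mount" (4x4, takes a point from camera to tool coordinates, whose origin is the TCP and whose axes are the flange's). Camera axes: x right, y down, z forward; pixel columns grow to the right and rows downward; lengths in m; the calibration is good to about 2 mm. A picture is of the moment at which its call begins: read the wrist's pose just before it. camera_params takes no time and is no camera call.
- sign_off(): hands the job in; it is judged then, once.
The state is a dict: "t": time; "q": joint angles; "qd": joint speeds; "tau": joint torques, N m; "tcp_pos": TCP position; "tool_rot": TCP orientation; "force": force on the tool from outside, world axes, zero at the start; "ft_torque": the same for the moment, N m; "finger_gap": opening from 0.0 (shut) to 1.0 (fully open); "gripper_force": force on a finger pad.
Only numpy, scipy, OpenCV 4.12 (cv2) and the standard library are available. Lean on these libraries where they do the work, as an engineer would, in place of code of your own. Each camera call takes 0.05 s, during which the arm holds its last target. There are 200 camera calls.

## Working session

There is one attempt and no reset: what is moved stays moved. The work goes in short steps, Python scripts to look and compute and a shell command to move; the robot and the scene stay as the last step left them, time stands still between calls to the robot, and variables do not carry over. Pictures are saved under pics/ and viewed, at most 10 in all, crops included, and the job is handed in when it is done.

```bash
mkdir -p pics; cat > h.py <<'E'
import numpy as np,cv2
from station import sense,snapshot,camera_params,pinch_z
from scipy.spatial.transform import Rotation as R
def w2c(n,s=None):
    p=camera_params(n)
    if 'world_to_cam' in p: return p,np.array(p['world_to_cam'])
    s=s or sense(); T=np.eye(4);T[:3,:3]=R.from_quat(s['tool_rot']).as_matrix();T[:3,3]=s['tcp_pos']
    return p,np.linalg.inv(T@np.array(p['mount']))
def shot(n,f):
    s=sense(); im=snapshot(n); cv2.imwrite('pics/'+f+'.png',im[:,:,::-1]); return im,w2c(n,s)
def onplane(c,u,v,z):
    p,M=c; d=np.array([(u-p['cx'])/p['fx'],(v-p['cy'])/p['fy'],1]); Ri=M[:3,:3].T
    o=-Ri@M[:3,3]; d=Ri@d; return o+d*(z-o[2])/d[2]
def proj(c,P):
    p,M=c; q=M[:3,:3]@np.array(P)+M[:3,3]; return q[0]/q[2]*p['fx']+p['cx'],q[1]/q[2]*p['fy']+p['cy']
E
python3 - <<'E'
from h import *
a,_=shot('scene','s0');b,_=shot('side','d0');c,_=shot('wrist','w0')
o=np.vstack([a,b]);cv2.imwrite('pics/sd.png',cv2.resize(o,(480,600))[:,:,::-1])
s=sense();print(s['t'],s['tcp_pos'],s['tool_rot'],s['finger_gap'],pinch_z)
for n in('scene','side'):
  M=w2c(n)[1];print(n,-M[:3,:3].T@M[:3,3],M[2,:3],camera_params(n)['fx'])
print(camera_params('wrist'))
E
```

```text
0.15 [ 0.2721678  -0.56198485  0.2305251 ] [ 9.74706843e-01  2.23485575e-01 -4.41188845e-05 -8.75021311e-04] 1.0002320718034408 0.0187
scene [ 0.94694916 -0.37903724  0.59383649] [-0.55052941  0.50387165 -0.66560553] 406.24500937157757
side [0.23343243 0.64753732 0.46239551] [ 0.32511208 -0.79190937 -0.51689621] 505.00243543118665
{'fx': 346.8665005160956, 'fy': 346.8665005160956, 'cx': 319.2889020301322, 'cy': 196.8881472260705, 'mount': array([[-3.74772265e-04, -9.64548089e-01, -2.63906883e-01,
         6.77622849e-02],
       [ 9.99999878e-01, -4.46661150e-04,  2.12400445e-04,
        -8.12728145e-04],
       [-3.22747395e-04, -2.63906771e-01,  9.64548139e-01,
        -1.41937679e-01],
       [ 0.00000000e+00,  0.00000000e+00,  0.00000000e+00,
         1.00000000e+00]])}
```

View pics/s0.png

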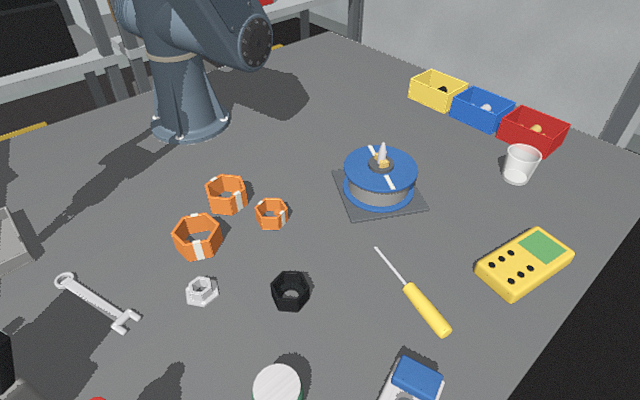

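View pics/d0.png

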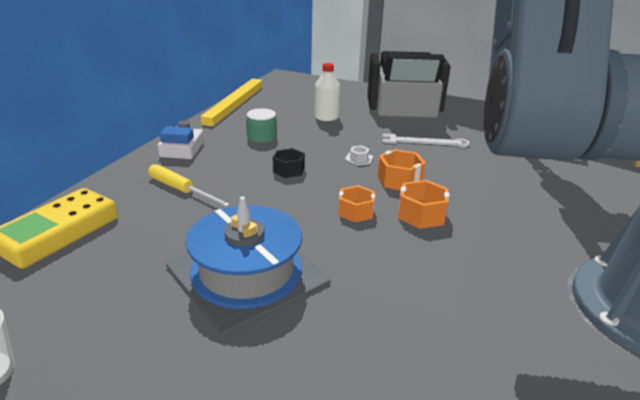

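The scene view shows the small orange nut at about (271,213), the larger ones at (226,193) and (197,236), the black nut at (291,290) and the drum at (380,175). The side view has the small nut at (357,203) and the drum's stud at (243,215).

```bash
python3 - <<'E'
from h import *
for n,f in(('scene','s0'),('side','d0')):
  im=cv2.imread(f'pics/{f}.png');c=w2c(n);h=cv2.cvtColor(im,cv2.COLOR_BGR2HSV)
  m=cv2.inRange(h,(5,150,90),(15,255,255));m=cv2.morphologyEx(m,cv2.MORPH_CLOSE,np.ones((9,9)))
  for k in cv2.findContours(m,0,2)[0]:
    if cv2.contourArea(k)>300:
      (u,v),r=cv2.minEnclosingCircle(k);print(n,'orange',u,v,r,onplane(c,u,v,.017)[:2])
print('stud tip',onplane(w2c('scene'),382,143,.128),onplane(w2c('side'),243,199,.128))
c=w2c('scene');print('black',onplane(c,291,290,.017))
s=sense();print(R.from_quat(s['tool_rot']).as_matrix())
E
```

```text
scene orange 270.756103515625 213.10032653808594 17.282180786132812 [ 0.44485184 -0.06006398]
scene orange 214.0 218.0 49.396453857421875 [ 0.3801995 -0.1523942]
side orange 356.1501159667969 203.2320098876953 20.25044822692871 [ 0.44548782 -0.05905799]
side orange 411.5 189.5 46.04898452758789 [ 0.37087386 -0.14620043]
stud tip [0.53016699 0.16420725 0.128     ] [0.52794601 0.16908288 0.128     ]
black [ 0.61570635 -0.14593651  0.017     ]
[[ 9.00108391e-01  4.35665762e-01 -4.77115240e-04]
 [ 4.35665917e-01 -9.00106864e-01  1.68605865e-03]
 [ 3.05103325e-04 -1.72549839e-03 -9.99998465e-01]]
```

```bash
python3 -m handwheel '[[[0,0,0,0.034,-0.034,-0.005,1],[0,0,0,0.034,-0.034,-0.005,1],[0,0,0,0.034,-0.034,-0.005,1],[0,0,0,0.034,-0.034,-0.005,1],[0,0,0,0.034,-0.034,-0.005,1],[0,0,0,0.034,-0.034,-0.005,1],[0,0,0,0.034,-0.034,-0.005,1],[0,0,0,0.034,-0.034,-0.005,1],[0,0,0,0.034,-0.034,-0.005,1],[0,0,0,0.034,-0.034,-0.005,1],[0,0,0,0.034,-0.034,-0.005,1],[0,0,0,0.034,-0.034,-0.005,1],[0,0,0,0.034,-0.034,-0.005,1],[0,0,0,0,0,0,1],[0,0,0,0,0,0,1]]]' 60
python3 - <<'E'
from h import *
im,c=shot('wrist','w1');s=sense();print(s['tcp_pos'],s['tool_rot']);np.save('c1.npy',c[1])
E
```

```text
t: 2.02
tcp_pos: [0.4771, 0.0278, 0.296]
tool_rot: [0.975, 0.224, -0.001, 0.0]
force: [0.2, -0.1, -0.4]
finger_gap: 1.0
gripper_force: 0.0
[0.47706895 0.02726286 0.29595887] [ 9.74758378e-01  2.23261666e-01 -5.77131109e-04  2.35399593e-05]
```

View pics/w1.png

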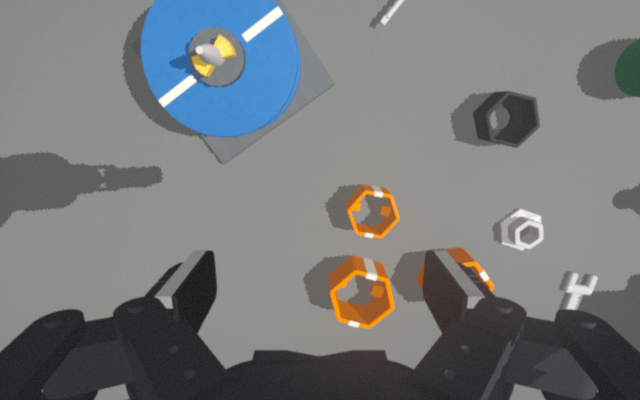

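The wrist view shows the small nut at about (373,212), with white marks at (377,192) and (369,235). The drum centre is near (217,57), with its line running from (161,104) to (282,10).

```bash
python3 - <<'E'
from h import *
im=cv2.imread('pics/w1.png');c=(camera_params('wrist'),np.load('c1.npy'));h=cv2.cvtColor(im,cv2.COLOR_BGR2HSV)
o=cv2.inRange(h,(5,200,215),(20,255,255));w=cv2.inRange(h,(0,0,190),(179,70,255))
roi=np.zeros_like(o);cv2.circle(roi,(373,212),34,255,-1)
m=(o|w)&roi
k=max(cv2.findContours(m,0,2)[0],key=cv2.contourArea);P=np.array([onplane(c,u,v,.034)[:2] for u,v in k[:,0]])
(x,y),r=cv2.minEnclosingCircle(P.astype(np.float32));print('nut outer',x,y,r,'centroid',cv2.moments(k)['m10']/cv2.moments(k)['m00'],cv2.moments(k)['m01']/cv2.moments(k)['m00'])
M=cv2.moments(k);print(onplane(c,M['m10']/M['m00'],M['m01']/M['m00'],.034))
# hex angle by 6th harmonic of support widths
a=np.radians(np.arange(0,180,1));wd=[np.ptp(P@[np.cos(t),np.sin(t)]) for t in a];i=np.argsort(wd)[:8];print('min widths deg',i,np.array(wd)[i]*1e3)
n,l,s,ce=cv2.connectedComponentsWithStats(w&roi)
pts=[]
for j in range(1,n):
  if s[j,4]>5: g=onplane(c,*ce[j],.034);print('mark',ce[j],s[j,4],g[:2]);
# drum lines
r2=np.zeros_like(o);cv2.circle(r2,(220,57),78,255,-1);cv2.circle(r2,(217,57),32,0,-1)
wl=w&r2;v,u=np.nonzero(wl);Q=np.array([onplane(c,a_,b_,.07)[:2] for a_,b_ in zip(u,v)],np.float32)
L=cv2.fitLine(Q,cv2.DIST_HUBER,0,.001,.001).ravel();print('drum line',L,np.degrees(np.arctan2(L[1],L[0])),len(Q))
b=cv2.inRange(h,(100,120,100),(125,255,255));v,u=np.nonzero(b)
k=max(cv2.findContours(b,0,2)[0],key=cv2.contourArea).squeeze()
ins=k[(k[:,1]>3)]
# collar
d=cv2.inRange(h,(0,0,40),(179,90,110))
print('collar px',[onplane(c,*q,.08)[:2] for q in ((189,57),(245,57),(217,29),(217,86))])
hull=cv2.convexHull(k).squeeze();T=np.array([onplane(c,*q,.07)[:2] for q in hull if q[1]>3 and q[1]<110])
A=np.c_[2*T,np.ones(len(T))];z=np.linalg.lstsq(A,(T**2).sum(1),rcond=None)[0];print('drum circ',z[:2],np.sqrt(z[2]+z[0]**2+z[1]**2))
cv2.imwrite('pics/z.png',cv2.resize(im[150:330,290:510],None,fx=3.5,fy=3.3,interpolation=cv2.INTER_CUBIC))
E
```

```text
nut outer 0.4441877007484436 -0.04847405478358269 0.028507541865110397 centroid 356.8087606837607 209.69978632478632
[ 0.44341039 -0.03861596  0.034     ]
min widths deg [107 106 108 105 109 104 110 111] [25.00777637 25.34527211 25.428128   25.79450461 25.84073399 26.23587985
 26.24546863 26.64220866]
mark [378.25531915 193.59574468] 47 [ 0.47270499 -0.05247762]
mark [368.54054054 235.02702703] 37 [ 0.42045795 -0.06702208]
drum line [ 0.871041   -0.49121034  0.53570926  0.163976  ] -29.420164 885
collar px [array([0.52044492, 0.18901745]), array([0.54396246, 0.14048423]), array([0.55525824, 0.17377879]), array([0.50733414, 0.15501331])]
drum circ [0.53083079 0.16363491] 0.07829290678303619
```

View pics/z.png

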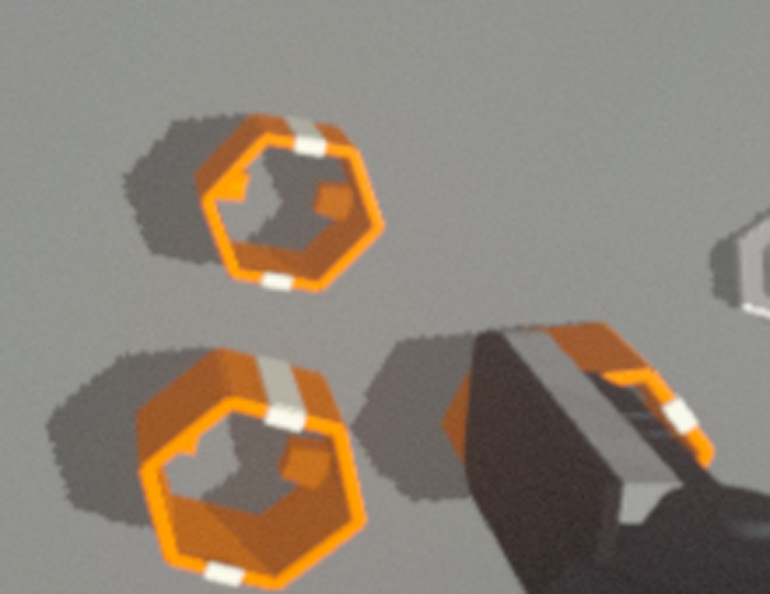

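```bash
python3 -m handwheel '[[[0,0,0,-0.022,0.0215,0.03,1],[0,0,0,-0.022,0.0215,0.03,1],[0,0,0,-0.0215,0.022,0.03,1],[0,0,-10,0,0,0.04,1],[0,0,-10,0,0,0.04,1],[0,0,0,0,0,0,1],[0,0,0,0,0,0,1]]]'
python3 - <<'E'
from h import *
im,c=shot('wrist','w2');s=sense();print(s['tcp_pos'],s['q'][5]);np.save('c2.npy',c[1])
r=R.from_quat(s['tool_rot']).as_matrix();print(r)
print(proj(c,(.4466,-.0597,.034)))
E
```

```text
t: 2.95
tcp_pos: [0.4474, -0.0601, 0.1271]
tool_rot: [0.922, 0.388, 0.0, 0.0]
force: [-0.1, 0.3, 0.3]
finger_gap: 0.998
gripper_force: 0.0
[ 0.44786865 -0.06000727  0.12760038] 0.39236304216349205
[[ 6.98755876e-01  7.15355842e-01  2.49897283e-03]
 [ 7.15359514e-01 -6.98755799e-01 -1.04890877e-03]
 [ 9.95828739e-04  2.52059516e-03 -9.99996327e-01]]
(np.float64(318.51605898813625), np.float64(202.2950355312683))
```

View pics/w2.png

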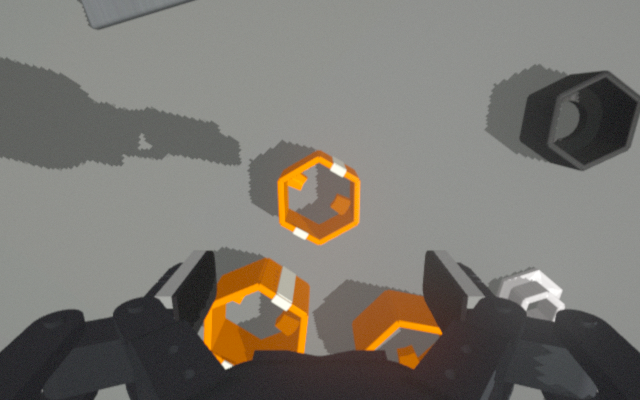

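The nut is centred at (319,199) with its flats vertical, so it lies square between the fingers. The larger nuts are clear of the fingers' path.

```bash
python3 -m handwheel '[[[0,0,0,0,0,0.028,1],[0,0,0,0,0,0.028,1],[0,0,0,0,0,0.028,1],[0,0,0,0,0,0.025,1],[0,0,0,0,0,0.01,1],[0,0,0,0,0,0.004,1],[0,0,0,0,0,0,1],[0,0,0,0,0,0,1]]]'
```

```text
t: 4.0
tcp_pos: [0.4475, -0.0593, 0.0041]
tool_rot: [0.921, 0.389, 0.001, 0.001]
force: [0.2, 0.1, 0.1]
finger_gap: 1.005
gripper_force: 0.0
```

Close, then lift.

```bash
python3 -m handwheel '[[[0,0,0,0,0,0,0.5],[0,0,0,0,0,0,0.5],[0,0,0,0,0,0,0.5],[0,0,0,0,0,0,0.5],[0,0,0,0,0,0,0.5],[0,0,0,0,0,0,0.5]]]' 40; python3 -m handwheel '[[[0,0,0,0,0,-0.015,0.5],[0,0,0,0,0,-0.03,0.5],[0,0,0,0,0,-0.03,0.5],[0,0,0,0,0,-0.03,0.5],[0,0,0,0,0,-0.03,0.5],[0,0,0,0,0,-0.03,0.5],[0,0,0,0,0,-0.02,0.5],[0,0,0,0,0,0,0.5],[0,0,0,0,0,0,0.5]]]'
python3 - <<'E'
from h import *
im,c=shot('wrist','w3');s=sense();r=R.from_quat(s['tool_rot']).as_matrix();print(r,s['tcp_pos'],s['q'])
np.save('c3.npy',c[1])
d=np.array([.531,.165])-s['tcp_pos'][:2];print('tool xy to drum',r[:2,:2].T@d)
E
```

```text
t: 4.75
tcp_pos: [0.4472, -0.0592, 0.0038]
tool_rot: [0.921, 0.389, 0.0, 0.0]
force: [0.0, 0.1, 6.4]
finger_gap: 0.672
gripper_force: 42.6
t: 5.88
tcp_pos: [0.4462, -0.0589, 0.188]
tool_rot: [0.921, 0.389, -0.0, -0.0]
force: [0.7, 0.4, -1.5]
finger_gap: 0.669
gripper_force: 43.4
[[ 6.96835699e-01  7.17228066e-01 -1.97755542e-03]
 [ 7.17230332e-01 -6.96835727e-01  7.88031016e-04]
 [-8.12833306e-04 -1.96749087e-03 -9.99997734e-01]] [ 0.44606887 -0.05881502  0.18756909] [-3.80372932e-01  3.65077285e-01  1.90382672e+00 -3.24869930e-06
  8.74817435e-01  3.90606429e-01]
tool xy to drum [ 0.21970996 -0.09504731]
```

View pics/w3.png

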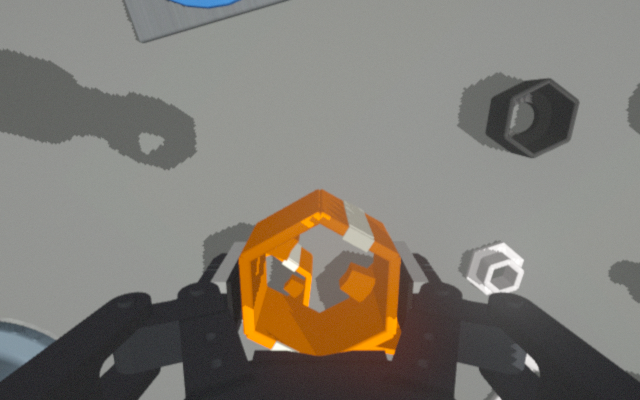

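The nut is held square between the pads, with its white line at about (358,225), 60° from the closing axis. I'll move halfway and re-measure the drum.

```bash
python3 -m handwheel '[[[0,0,0,0.03,-0.024,0,0.5],[0,0,0,0.03,-0.024,0,0.5],[0,0,0,0.03,-0.024,0,0.5],[0,0,0,0.015,-0.023,0,0.5],[0,0,0,0,0,0,0.5],[0,0,0,0,0,0,0.5]]]'
python3 - <<'E'
from h import *
im,c=shot('wrist','w4');s=sense();r=R.from_quat(s['tool_rot']).as_matrix();print(s['tcp_pos'])
h=cv2.cvtColor(im,cv2.COLOR_RGB2HSV);b=cv2.inRange(h,(100,150,80),(125,255,255))
print('pred',proj(c,(.531,.165,.07)))
k=max(cv2.findContours(b,0,2)[0],key=cv2.contourArea);print(cv2.boundingRect(k))
hull=cv2.convexHull(k).squeeze();G=hull[(hull[:,1]>3)&(hull[:,0]>3)]
w=cv2.inRange(h,(0,0,185),(179,60,255));hm=np.zeros_like(w);cv2.fillPoly(hm,[hull],255);hm=cv2.erode(hm,np.ones((5,5)))
v,u=np.nonzero(w&hm);Q=np.array([onplane(c,a,e,.07)[:2] for a,e in zip(u,v)],np.float32)
q=np.linalg.norm(Q-[.531,.165],axis=1);Q=Q[(q>.032)&(q<.08)]
L=cv2.fitLine(Q,cv2.DIST_HUBER,0,.001,.001).ravel();print('line',L,np.degrees(np.arctan2(L[1],L[0])),len(Q))
T=np.array([onplane(c,*x,.07)[:2] for x in G]);A=np.c_[2*T,np.ones(len(T))]
z=np.linalg.lstsq(A,(T**2).sum(1),rcond=None)[0];rad=np.sqrt(z[2]+z[0]**2+z[1]**2);print('circ',z[:2],rad,np.abs(np.linalg.norm(T-z[:2],axis=1)-rad).max())
for d in([.531,.165],z[:2]): print('to drum tool xy',r[:2,:2].T@(np.array(d)-s['tcp_pos'][:2]))
E
```

```text
t: 6.68
tcp_pos: [0.4518, 0.082, 0.1876]
tool_rot: [0.921, 0.39, -0.001, -0.0]
force: [0.2, -0.1, -0.5]
finger_gap: 0.675
gripper_force: 43.4
[0.4520169  0.08167907 0.18781373]
pred (np.float64(318.4459186136871), np.float64(31.044580931199192))
(215, 47, 204, 95)Traceback (most recent call last):
  File "<stdin>", line 9, in <module>
ValueError: operands could not be broadcast together with shapes (0,) (2,)
```

View pics/w4.png

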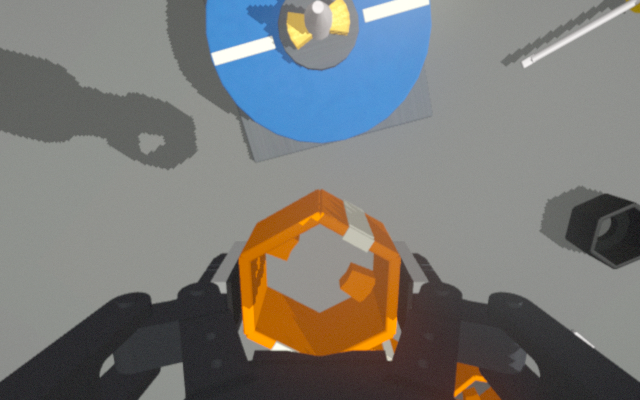

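The wrist view shows the drum centred near (318,30) and its white line running from (213,57) to (429,3). The line splits the blue area, so I'll redo the fit on all the blue pixels.

```bash
python3 - <<'E'
from h import *
im=cv2.imread('pics/w4.png');c=w2c('wrist');s=sense();r=R.from_quat(s['tool_rot']).as_matrix()
h=cv2.cvtColor(im,cv2.COLOR_BGR2HSV);b=cv2.inRange(h,(100,150,130),(125,255,255))
v,u=np.nonzero(b);hull=cv2.convexHull(np.c_[u,v].astype(np.int32)).squeeze();G=hull[(hull[:,1]>5)]
w=cv2.inRange(h,(0,0,185),(179,60,255));v,u=np.nonzero(w)
Q=np.array([onplane(c,a,e,.07)[:2] for a,e in zip(u,v)],np.float32)
q=np.linalg.norm(Q-[.531,.165],axis=1);Q=Q[(q>.032)&(q<.08)]
L=cv2.fitLine(Q,cv2.DIST_HUBER,0,.001,.001).ravel();print('line',L,np.degrees(np.arctan2(L[1],L[0])),len(Q))
T=np.array([onplane(c,*x,.07)[:2] for x in G]);A=np.c_[2*T,np.ones(len(T))]
z=np.linalg.lstsq(A,(T**2).sum(1),rcond=None)[0];rad=np.sqrt(z[2]+z[0]**2+z[1]**2);print('circ',z[:2],rad,np.abs(np.linalg.norm(T-z[:2],axis=1)-rad).max(),len(T))
print('to drum tool xy',r[:2,:2].T@(z[:2]-s['tcp_pos'][:2]),s['tcp_pos'])
# nut: flat-side midpoint in view at top rim
E
```

```text
line [ 0.8675598  -0.4973329   0.5290705   0.16740443] -29.823702 1651
circ [0.53073489 0.16539463] 0.0754856094279551 0.004117839682716423 32
to drum tool xy [ 0.11489579 -0.00194105] [0.4520169  0.08167907 0.18781373]
```

```bash
python3 -m handwheel '[[[0,0,0,0.029,-0.0005,0,0.5],[0,0,0,0.029,-0.0005,0,0.5],[0,0,0,0.029,-0.0005,0,0.5],[0,0,0,0.029,-0.0005,0,0.5],[0,0,-9.3,0,0,0,0.5],[0,0,-9.3,0,0,0,0.5],[0,0,-9.3,0,0,0,0.5],[0,0,-9.3,0,0,0,0.5],[0,0,-9.3,0,0,0,0.5],[0,0,-9.3,0,0,0,0.5],[0,0,-9.3,0,0,0,0.5],[0,0,-9.3,0,0,0,0.5],[0,0,0,0,0,0,0.5],[0,0,0,0,0,0,0.5]]]'
cat > st.py <<'E'
from h import *
s=sense();r=R.from_quat(s['tool_rot']).as_matrix();a=np.degrees(np.arctan2(r[1,1],r[0,1]))
print('nut line',a+60,'rel drum',(a+60+29.7+90)%180-90,'err tool',r[:2,:2].T@(np.array([.531,.166])-s['tcp_pos'][:2]),s['tcp_pos'],s['force'],s['q'][5],s['t'])
E
python3 st.py
python3 - <<'E'
from h import *
a,_=shot('scene','s5');b,_=shot('side','d5')
f=lambda i,x,y:cv2.resize(i[y:y+160,x:x+200],None,fx=2,fy=2,interpolation=cv2.INTER_CUBIC)
cv2.imwrite('pics/z5.png',np.hstack([f(a,290,70),f(b,140,120)])[:,:,::-1])
E
```

```text
t: 8.48
tcp_pos: [0.5316, 0.1663, 0.1881]
tool_rot: [0.5, 0.866, -0.0, -0.0]
force: [-0.2, 0.3, -0.8]
finger_gap: 0.67
gripper_force: 43.3
nut line 90.03572842415537 rel drum -60.264271575844646 err tool [ 6.31985515e-05 -6.35108019e-04] [0.53158145 0.16626319 0.18812766] [-0.22553837  0.25211603 -0.76710712] -0.42165260133646293 8.475
```

View pics/z5.png

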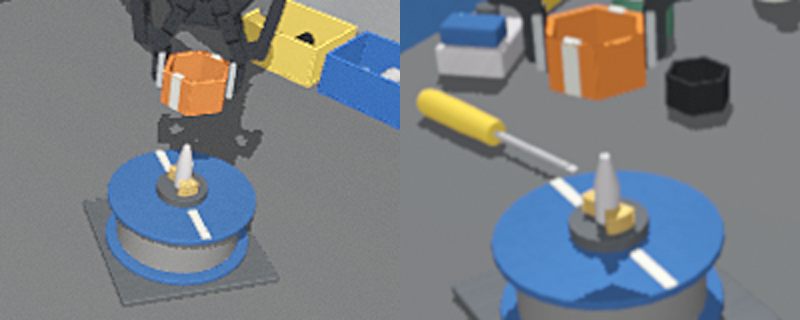

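The nut hangs level and centred above the stud, with its line 60° clockwise from the drum's. Lowering it now.

```bash
python3 -m handwheel '[[[0,0,0,0,0,0.02,0.5],[0,0,0,0,0,0.025,0.5],[0,0,0,0,0,0.02,0.5],[0,0,0,0,0,0.015,0.5],[0,0,0,0,0,0.005,0.5],[0,0,0,0,0,0.002,0.5],[0,0,0,0,0,0.002,0.5],[0,0,0,0,0,0.002,0.5],[0,0,0,0,0,0,0.5]]]'; python3 st.py
```

```text
t: 9.7
tcp_pos: [0.5314, 0.167, 0.0975]
tool_rot: [0.498, 0.867, 0.0, 0.0]
force: [0.6, 0.7, -1.1]
finger_gap: 0.675
gripper_force: 43.4
nut line 90.22939660385933 rel drum -60.070603396140655 err tool [-0.00062238 -0.00087734] [0.53144469 0.16697946 0.09751365] [ 0.62197407  0.69791174 -1.0776066 ] -0.42380605410302885 9.7
```

```bash
python3 -m handwheel '[[[0,0,0,0,0,0.001,0.5],[0,0,0,0,0,0.001,0.5],[0,0,0,0,0,0.001,0.5],[0,0,0,0,0,0,0.5]]]'; python3 -m handwheel '[[[0,0,0,0,0,0.0005,0.5],[0,0,0,0,0,0,0.5]]]'
```

```text
t: 10.2
tcp_pos: [0.5315, 0.167, 0.0958]
tool_rot: [0.498, 0.867, 0.0, 0.0]
force: [-0.6, -0.6, 8.9]
finger_gap: 0.672
gripper_force: 44.8
t: 10.45
tcp_pos: [0.5316, 0.167, 0.0958]
tool_rot: [0.498, 0.867, 0.0, 0.0]
force: [-3.1, -0.3, 12.3]
finger_gap: 0.675
gripper_force: 45.1
```

```bash
python3 -m handwheel '[[[0,0,0,0,0,-0.0008,0.5],[0,0,-6,0,0,0,0.5],[0,0,-9,0,0,0,0.5],[0,0,-9,0,0,0,0.5],[0,0,-9,0,0,0,0.5],[0,0,-9,0,0,0,0.5],[0,0,-9,0,0,0,0.5],[0,0,-7,0,0,0,0.5],[0,0,0,0,0,0,0.5],[0,0,0,0,0,0,0.5]]]'; python3 st.py
```

```text
t: 11.7
tcp_pos: [0.5313, 0.1669, 0.0945]
tool_rot: [0.016, 1.0, -0.0, -0.0]
force: [-0.6, -0.4, -1.7]
finger_gap: 0.67
gripper_force: 43.3
nut line 148.12951124611507 rel drum -2.1704887538849107 err tool [ 0.00031125 -0.00095324] [0.53134219 0.16694257 0.09454488] [-0.64691497 -0.42175006 -1.68778897] -1.4343834702286598 11.7
```

```bash
python3 -m handwheel '[[[0,0,0,0,0,0.003,0.5],[0,0,0,0,0,0.003,0.5],[0,0,0,0,0,0.002,0.5],[0,0,0,0,0,0.001,0.5],[0,0,0,0,0,0.001,0.5],[0,0,0,0,0,0,0.5]]]'; python3 st.py
```

```text
t: 12.45
tcp_pos: [0.5313, 0.167, 0.0846]
tool_rot: [0.015, 1.0, 0.0, -0.0]
force: [-0.2, -0.4, -1.0]
finger_gap: 0.675
gripper_force: 43.3
nut line 148.22675526294864 rel drum -2.0732447370513682 err tool [ 0.00029878 -0.00096494] [0.5313285  0.16695523 0.08455477] [-0.1951568  -0.42871581 -0.95582911] -1.436069175622158 12.45
```

The nut has passed between the lands and sits about half a millimetre above the collar. I'll open the gripper, lift straight up and check.

```bash
python3 -m handwheel '[[[0,0,0,0,0,0,0.8],[0,0,0,0,0,0,1],[0,0,0,0,0,0,1],[0,0,0,0,0,0,1],[0,0,0,0,0,0,1],[0,0,0,0,0,-0.01,1],[0,0,0,0,0,-0.03,1],[0,0,0,0,0,-0.04,1],[0,0,0,0,0,-0.04,1],[0,0,0,0,0,-0.04,1],[0,0,0,0,0,0,1],[0,0,0,0,0,0,1]]]'
python3 - <<'E'
from h import *
a,_=shot('scene','s6');b,_=shot('side','d6')
f=lambda i,x,y:cv2.resize(i[y:y+160,x:x+200],None,fx=2,fy=2,interpolation=cv2.INTER_CUBIC)
cv2.imwrite('pics/z6.png',np.hstack([f(a,290,70),f(b,140,120)])[:,:,::-1])
E
```

```text
t: 13.95
tcp_pos: [0.5308, 0.1669, 0.2446]
tool_rot: [0.015, 1.0, -0.0, -0.0]
force: [0.6, 0.5, -0.9]
finger_gap: 1.001
gripper_force: 0.0
```

View pics/z6.png

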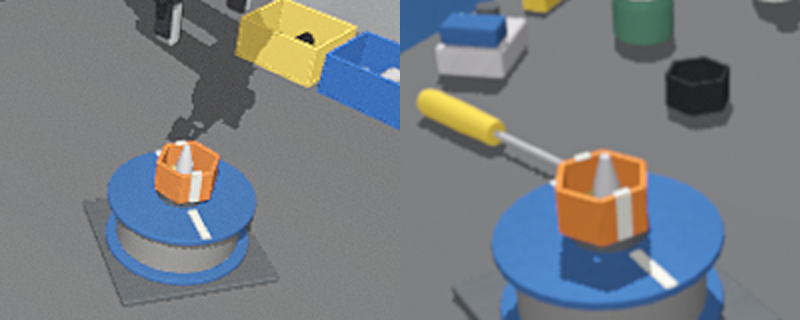

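The nut sits flat and low around the stud, its white line matches the drum's, and the gripper is clear.

```bash
python3 -c "
from station import sign_off;print(sign_off())"
```

```text
the job is handed in; nothing more can be done
None
```

The orange nut rested on the lands one flat clockwise of the drum's line, was backed off anticlockwise about 58° and lowered in the grip between the lands (not left to drop by itself), then released flat on the collar; the black nut was not touched, and I signed the job off at about 14 s; no verdict came back.

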